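# Gauge the wear of the shaving soap

## Robot

A 6-joint arm with a two-finger parallel gripper is mounted at the origin on the work surface. World frame = base frame: x ahead of the robot, y to its left, z up, the work surface at z = 0. Lengths are in m, angles in rad, forces in N, time in s.
With the tool pointing down it reaches from about 0.25 to 0.775 m from the base axis. Payload 4 kg.
Tool frame: the origin (TCP) lies midway between the tips of the shut fingers; the grasp point (between the pads) lies 19 mm behind it (robot.tcp_to_grasp is the distance from the TCP to the grasp point, in m); z points along the fingers, x is the direction in which the jaws open and shut, and the axes are right-handed (so a half turn about z gives the same grasp; the last joint's range is limited). The gripper opens to 94 mm and grips with 3 to 60 N. Pads are 16 mm wide; open, the fingers measure 119 mm over their backs; the gripper's body (75 mm by 177 mm) begins 78 mm behind the grasp point.
Start: joints at [-1.272, 0.087, 1.371, -0, 1.684, -0.103], TCP at [0.215, -0.506, 0.181] pointing down, gripper open.
Joint ranges: [-3.1, 3.1], [-0.76, 2.03], [0.27, 2.55], [-1.08, 4.22], [0.17, 2.65], [-2.57, 2.57]. Speed limits (rad/s): [2.79, 2.79, 3.14, 3.14, 3.14, 3.14].

## Interface

Orientations are given as [roll, pitch, yaw] about the fixed x, y, z axes, in that order (R = Rz(yaw) Ry(pitch) Rx(roll)).
In Python, from bench import get_obs, vision, robot gives the robot as it stands.
- The arm moves only by the tool servo_tool, never from a script. Its argument "targets" is text: rows parted by semicolons, each of 7 numbers parted by spaces: the opening, from 0 (shut) to 1 (fully open), then the shift along the tool's x, y, z as a fraction of full scale, then the turn, a rotation vector about the tool's x, y, z as a fraction of full scale. A call has 1 to 12 rows; each row is the pose to reach, as a shift and turn from the pose commanded when the call began, along the tool's axes at that moment, turning the shorter way round; what a row does not reach only later rows make up. Full scale, the value 1, is 0.25 m for a shift and pi rad for a turn. A row lasts 1/12 s, in which the tool goes at most 41.7 mm and 7.16 degrees, less where a joint would pass 70% of its speed; a pose out of reach is approached as far as the arm can. A call with a number of a shift or a turn outside -1 to 1 is refused whole. A call with a gripper value outside its range is refused whole. The fingers move at their own pace and stop on an object; the grip force is fixed at half the most. Time passes only in rows, so rows that repeat a pose let the fingers close. It gives the time, the measured TCP pose, the force and the opening at its end, in the units of the state.
- get_obs(): the state, without advancing time (a new reading comes with each control period).
- vision.snapshot(name): name is "scene" or "side" or "wrist"; returns a dict with "image" (480x640x3 uint8, red, green, blue), "mtx" (3x3 intrinsics, pixels), "k1" (the pictures are not rectified: a ray, as slopes to the right and down, at radius r is drawn at 1 + k1 r^2 times it, then the intrinsics apply), "world_from_camera" (4x4, takes a point from camera to world coordinates); the wrist camera has in their place "T_tool_cam" (4x4, takes a point from camera to tool coordinates, whose origin is the TCP and whose axes are the tool frame's). Camera axes: x right, y down, z forward; pixel columns grow to the right and rows downward; lengths in m; the calibration is good to about 2 mm. A picture is of the moment at which its call begins: read the wrist's pose just before it. There is no depth.
- robot.close_job(): hands the job in, once; it reports no verdict.
The state is a dict: "time": time; "joint_positions": joint angles; "qvel": joint speeds; "joint_torque": joint torques, N m; "tool_pos": TCP position; "ee_rot": TCP orientation; "wrist_force": force on the tool from outside, world axes, zero at the start; "wrist_torque": the same for the moment, N m; "width": finger opening in m.
Only numpy, scipy, OpenCV 4.12 (cv2) and the standard library are available. Lean on these libraries where they do the work, as an engineer would, in place of code of your own. Each camera call takes 0.05 s, during which the arm holds its last target.

## Task

Gauge how far the shaving soap in the jar has worn down: swing the depth gauge's arm over the jar up to its stop, push the probe down by its T-handle until the sprung foot rests lightly on the soap, then, keeping it down there, turn the handle clockwise to its stop to lock the probe and let go. Never press the soap harder than about 8 newtons (a few millimetres of the foot's spring), and leave the foot resting lightly on the soap and the things around the gauge where they are.

Things in the scene. Friction and masses are not known exactly. Their poses are not given: they have to be found in the camera images.
- grip (a point): Centre of the T-handle on top of the probe rod: a black bar 46 mm long, 12 mm thick, 24 mm tall. Its x axis runs along the bar, z up, the point at half the bar's height, on the rod's vertical axis. About 250 mm above the table with the probe up; it goes down with the probe. Below the bar there is a 20 mm wide steel collar and the 9 mm rod.
- pivot (a point): Vertical hinge axis of the grey swing arm, at the top of its hub, 148 mm above the table, 130 mm from the rod's axis. The x, y axes are the arm's own: the arm runs from here along its -y to the rod. The arm is 22 mm wide with a 36 x 40 mm guide block around the rod; its top is 145 mm above the table.
- swing_arm (a joint): Turn of the gauge's arm about the pivot, rad: 0 against its stop, with the probe exactly over the middle of the jar; positive is swung out, clockwise seen from above (to 1.3). Starts swung out by 0.55 to 1.0. Light friction, about 0.12 N m (1 N at the handle); stays where it is left.
- probe (a joint): How far the probe is pushed down, m: 0 fully up (the foot's underside is then 100 mm above the table), up to 0.078. A spring lifts it with about 2 to 3.5 N net (nearly the same all the way), so it rises again when let go, unless it is locked.
- handle (a joint): Turn of the T-handle on the arm, rad: 0 unlocked (the bar lies across the arm), positive is clockwise seen from above, stop at 1.3 (bar nearly along the arm). From about 0.4 a brake takes hold of the rod, with some 0.2 N m of drag; at 1.1 or more it is locked and stays. The angle is relative to the arm: while the arm is swung by the handle the grasp must turn along with the arm or the handle turns in its seat.
- foot: Round grey foot under the probe rod, 20 mm across, 7 mm thick, origin at the centre of its underside. It gives upwards into the rod on a spring of 2 N per mm, up to 9 mm; it must meet the soap and be left pressed by 0.8 to 7 N, and never by more than 9 N.
- jar_mouth (a point): Centre of the rim of the open aluminium soap jar fixed on the gauge's base: outside 80 mm, inside about 70 mm across, rim 82 mm above the table. The pale soap fills its bottom to an unknown height: its flat top lies 18 to 52 mm below the rim (probe pushed down by 36 to 70 mm).
- brush_mid (a point): Bystander, to be left alone: shaving brush standing upright, 38 mm across, 104 mm tall; the point is at its centre.
- tin_mid (a point): Bystander, to be left alone: short round pomade jar, 64 mm across, 36 mm tall; the point is at its centre.
- tonic_mid (a point): Bystander, to be left alone: tall green glass bottle, 54 mm across, 160 mm tall; the point is at its centre.
- mug_mid (a point): Bystander, to be left alone: white mug, 84 mm across, 85 mm tall; the point is at its centre.
- comb_mid (a point): Bystander, to be left alone: flat black comb, 170 x 36 x 5 mm; the point is at its centre.
- clipper_mid (a point): Bystander, to be left alone: black hair clipper lying down, 190 x 45 x 38 mm; the point is at its centre.
- powder_mid (a point): Bystander, to be left alone: powder can, 56 mm across, 110 mm tall; the point is at its centre.

How it is judged:
By the outcome, as a careful person would: the job done as asked, in the order asked, and still so for the second after the job is handed in, with the robot touching nothing.
It also fails if it takes over 40 s, if anything falls off the work surface, if the arm or the gripper's body presses on something with over 40 N, if the wrist force passes 120 N, or if a joint passes its speed limit or range.

## Working session

There is one attempt and no reset: what is moved stays moved. The work goes in short steps, Python scripts to look and compute and a tool call to move; the robot and the scene stay as the last step left them, time stands still between calls to the robot, and variables do not carry over. Pictures are saved under pics/ and viewed, and the job is handed in when it is done.

Besides the shell and the picture viewer there is one more tool, called after "Call:" by a JSON object that holds its "name" and its "arguments", one argument or row to a line. servo_tool: Moves the arm, as the interface text tells. Its arguments: {"type":"object","properties":{"targets":{"type":"string"}},"required":["targets"]}

```bash
mkdir -p pics; ls
python3 - <<'E'
from bench import get_obs, vision, robot
import cv2
print(get_obs())
for n in ["scene","side","wrist"]:
    s=vision.snapshot(n); cv2.imwrite(f"pics/a_{n}.png",s["image"][:,:,::-1])
    print(n,{k:v for k,v in s.items() if k!="image"})
E
```

```text
pics
{'time': 0.0, 'joint_positions': array([-1.27207532e+00,  8.79686535e-02,  1.37225179e+00, -9.92318855e-06,
        1.68360555e+00, -1.03121226e-01]), 'qvel': array([ 5.05907438e-05,  1.69121764e-03, -1.08855784e-03, -2.50495338e-04,
        1.19209772e-04,  4.56778796e-04]), 'joint_torque': array([ 6.91780133e-04, -3.40181994e+01, -3.02426755e+01,  7.18747359e-02,
        3.30577826e-02, -1.76994827e-04]), 'tool_pos': array([ 0.21491447, -0.50561116,  0.17949804]), 'ee_rot': array([-3.14137257e+00,  2.22249225e-03, -1.16895495e+00]), 'wrist_force': array([ 0.41476286,  0.5704416 , -0.15431172]), 'wrist_torque': array([0.00779957, 0.0206427 , 0.00869807]), 'width': 0.09426430586228508}
scene {'mtx': array([[548.20251634,   0.        , 317.44295026],
       [  0.        , 548.20251634, 250.00221501],
       [  0.        ,   0.        ,   1.        ]]), 'k1': -0.14307555330280233, 'world_from_camera': array([[ 0.6639208 ,  0.50915654, -0.54769406,  1.36113657],
       [ 0.74750918, -0.43134079,  0.50514865, -0.6842172 ],
       [ 0.02095695, -0.74478503, -0.66697531,  1.11819115],
[... 378 characters left out ...]
72860389,  0.92045189],
       [ 0.0108339 , -0.74659044, -0.66519571,  0.97331474],
       [ 0.        ,  0.        ,  0.        ,  1.        ]])}
wrist {'mtx': array([[345.00002703,   0.        , 312.79517016],
       [  0.        , 345.00002703, 238.98949002],
       [  0.        ,   0.        ,   1.        ]]), 'k1': 0.016969014483191106, 'T_tool_cam': array([[ 9.99999285e-01,  7.36393313e-04,  9.41964289e-04,
        -4.44563318e-05],
       [-9.40323555e-04,  9.70973326e-01,  2.39185945e-01,
        -6.95483608e-02],
       [-7.38487268e-04, -2.39186660e-01,  9.70973324e-01,
        -2.04232880e-01],
       [ 0.00000000e+00,  0.00000000e+00,  0.00000000e+00,
         1.00000000e+00]])}
```

View pics/a_scene.png

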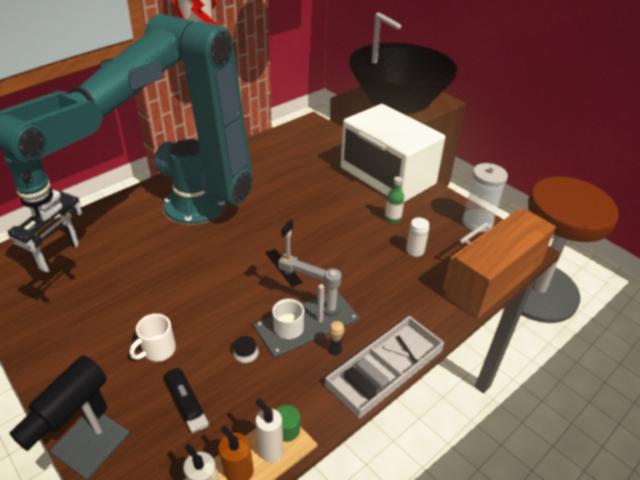

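View pics/a_side.png

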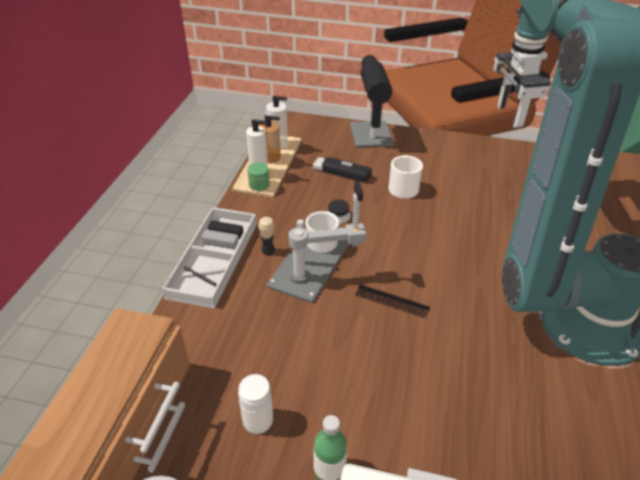

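View pics/a_wrist.png

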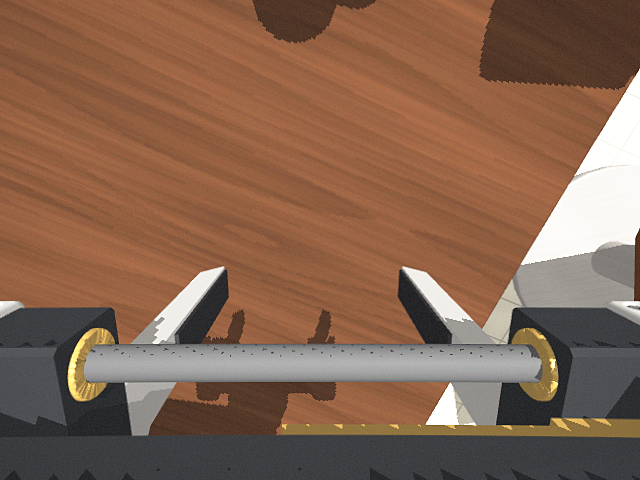

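Run:
```python
import cv2
a=cv2.imread("pics/a_scene.png")[210:360,230:380]; b=cv2.imread("pics/a_side.png")[165:315,250:400]
cv2.imwrite("pics/crop1.png",cv2.hconcat([cv2.resize(a,(390,585),interpolation=2) if 0 else cv2.resize(a,(400,400),interpolation=2),cv2.resize(b,(400,400),interpolation=2)]))
```

```text
(no output)
```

View pics/crop1.png

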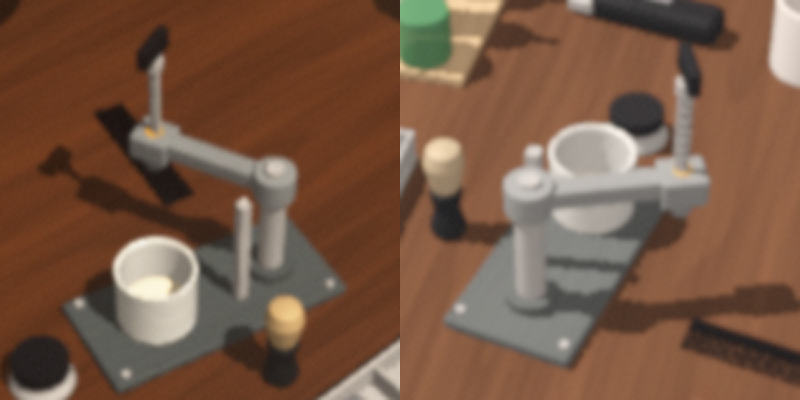

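```bash
cat > h.py <<'E'
import numpy as np, cv2
from bench import get_obs, vision, robot
from scipy.spatial.transform import Rotation as R
def ray(s,px,T=None):
    u=np.array([(px[0]-s["mtx"][0,2])/s["mtx"][0,0],(px[1]-s["mtx"][1,2])/s["mtx"][1,1]])
    p=u.copy()
    for _ in range(30): p=u/(1+s["k1"]*(p@p))
    T=s.get("world_from_camera") if T is None else T
    d=T[:3,:3]@np.array([p[0],p[1],1]); return T[:3,3],d/np.linalg.norm(d)
def plane(s,px,z,T=None):
    o,d=ray(s,px,T); return o+d*(z-o[2])/d[2]
def tri(r1,r2):
    A=np.zeros((3,3));b=np.zeros(3)
    for o,d in (r1,r2):
        M=np.eye(3)-np.outer(d,d);A+=M;b+=M@o
    p=np.linalg.solve(A,b); return p,[np.linalg.norm((np.eye(3)-np.outer(d,d))@(p-o)) for o,d in (r1,r2)]
def toolT(o=None):
    o=o or get_obs(); T=np.eye(4);T[:3,:3]=R.from_euler('xyz',o["ee_rot"]).as_matrix();T[:3,3]=o["tool_pos"];return T
def wristT(o=None):
    return toolT(o)@WT
WT=np.array([[ 9.99999285e-01,  7.36393313e-04,  9.41964289e-04,-4.44563318e-05],[-9.40323555e-04,  9.70973326e-01,  2.39185945e-01,-6.95483608e-02],[-7.38487268e-04, -2.39186660e-01,  9.70973324e-01,-2.04232880e-01],[0,0,0,1]])
def fwd(s,P,T=None):
    T=s.get("world_from_camera") if T is None else T
    q=np.linalg.inv(T)@np.append(P,1); p=q[:2]/q[2]; p=p*(1+s["k1"]*(p@p))
    return p*s["mtx"][0,0]+s["mtx"][:2,2]
E
python3 - <<'E'
from h import *
a=vision.snapshot("scene");b=vision.snapshot("side")
for n,p,q,z in [("grip",(287,228),(358.8,191.3),.25),("hub",(333.1,273.8),(298.4,234),.148),("rim",(288.5,308.3),(322,222.4),.082)]:
    print(n,tri(ray(a,p),ray(b,q)),plane(a,p,z),plane(b,q,z))
E
```

```text
grip (array([ 0.53654195, -0.02975907,  0.24953836]), [np.float64(0.0009342415371941608), np.float64(0.0009342415371944131)]) [ 0.53809551 -0.02999593  0.25      ] [ 0.5357877  -0.03008013  0.25      ]
hub (array([0.65666227, 0.02094572, 0.14757424]), [np.float64(0.0007015253082184215), np.float64(0.0007015253082184015)]) [0.65769115 0.02084021 0.148     ] [0.65599773 0.02087506 0.148     ]
rim (array([ 0.63089843, -0.10370125,  0.08454256]), [np.float64(0.000678253586733118), np.float64(0.000678253586733014)]) [ 0.6283877  -0.10246838  0.082     ] [ 0.63206995 -0.10606232  0.082     ]
```

```bash
cat >> h.py <<'E'
def plan(P,yaw,o=None):
    "row numbers toward TCP P, tool down at yaw"
    o=o or get_obs();T=toolT(o);Rd=R.from_euler('xyz',[np.pi,0,yaw]).as_matrix()
    sh=T[:3,:3].T@(np.array(P)-T[:3,3])/.25; rv=R.from_matrix(T[:3,:3].T@Rd).as_rotvec()/np.pi
    print("shift",sh.round(4),"turn",rv.round(4))
E
python3 - <<'E'
from h import *
plan([.537,-.03,.31],.40); plan([.215,-.506,.31],.40)
E
```

```text
shift [-1.249  -1.93   -0.5181] turn [-3.000e-04  2.000e-04 -4.994e-01]
shift [-3.000e-04  0.000e+00 -5.196e-01] turn [-3.000e-04  2.000e-04 -4.994e-01]
```

Call:
{"name": "servo_tool", "arguments": {
  "targets": "1 0 0 -0.3 0 0 0; 1 -0.1 -0.15 -0.52 0 0 -0.1; 1 -0.4 -0.6 -0.52 0 0 -0.25; 1 -0.62 -0.96 -0.52 0 0 -0.5; 1 -0.62 -0.96 -0.52 0 0 -0.5; 1 -0.62 -0.96 -0.52 0 0 -0.5; 1 -0.62 -0.96 -0.52 0 0 -0.5; 1 -0.62 -0.96 -0.52 0 0 -0.5; 1 -0.62 -0.96 -0.52 0 0 -0.5; 1 -0.62 -0.96 -0.52 0 0 -0.5; 1 -0.62 -0.96 -0.52 0 0 -0.5; 1 -0.62 -0.96 -0.52 0 0 -0.5"
}}

```text
time: 1.25
tool_pos: [0.3758, -0.269, 0.3108]
ee_rot: [3.141, -0.0, 0.214]
wrist_force: [-0.5, -1.1, 0.8]
width: 0.0942
```

Run:
```python
from h import *
plan([.537,-.03,.31],.40)
```

```text
shift [ 0.8332 -0.7971  0.0031] turn [ 0.0001 -0.     -0.0592]
```

Call:
{"name": "servo_tool", "arguments": {
  "targets": "1 0.4 -0.4 0 0 0 -0.04; 1 0.8332 -0.797 0 0 0 -0.04; 1 0.8332 -0.797 0 0 0 -0.04; 1 0.8332 -0.797 0 0 0 -0.04; 1 0.8332 -0.797 0 0 0 -0.04; 1 0.8332 -0.797 0 0 0 -0.04; 1 0.8332 -0.797 0 0 0 -0.04; 1 0.8332 -0.797 0 0 0 -0.04; 1 0.8332 -0.797 0 0 0 -0.04; 1 0.8332 -0.797 0 0 0 -0.04"
}}

```text
time: 2.08
tool_pos: [0.5382, -0.0323, 0.3105]
ee_rot: [3.141, 0.001, 0.332]
wrist_force: [0.2, -0.0, -0.3]
width: 0.094
```

Run:
```python
from h import *
o=get_obs(); print(o["tool_pos"],o["ee_rot"])
s=vision.snapshot("wrist"); cv2.imwrite("pics/b_wrist.png",s["image"][:,:,::-1])
```

```text
[ 0.53821866 -0.03234833  0.31046305] [3.14127915e+00 9.64245122e-04 3.31857566e-01]
```

View pics/b_wrist.png

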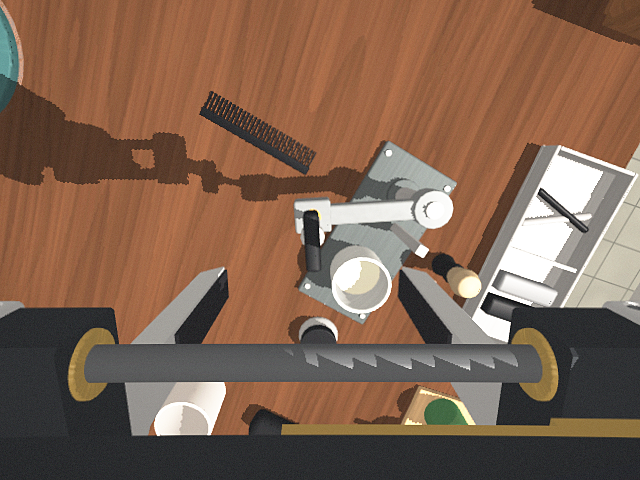

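Run:
```python
import cv2
a=cv2.imread("pics/b_wrist.png")[185:325,280:460]
cv2.imwrite("pics/crop2.png",cv2.resize(a,None,fx=4.2,fy=4.2,interpolation=2))
```

```text
(no output)
```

View pics/crop2.png

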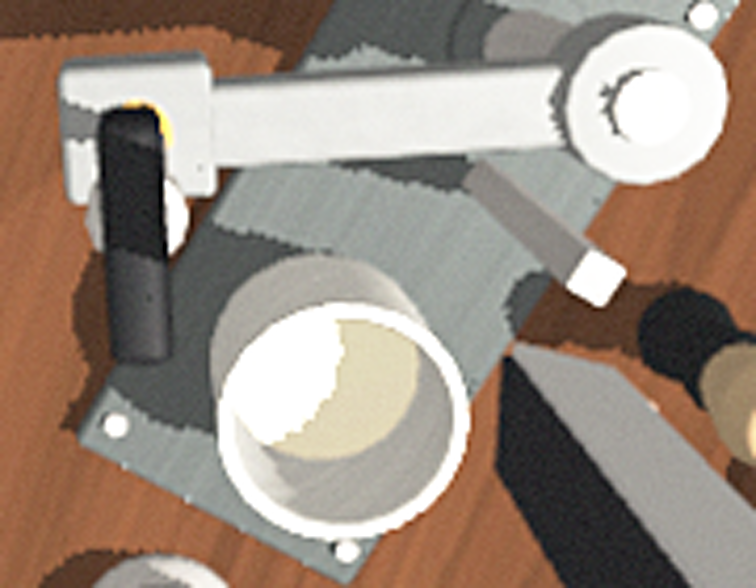

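Run:
```python
from h import *
s=vision.snapshot("wrist");T=wristT()
f=lambda x,y,z:plane(s,(280+x/4.2-.4,185+y/4.2-.4),z,T)
far=f(144,360,.262);near=f(133,142,.262);lo=f(130,107,.238)
print(far,near,lo,np.linalg.norm(far-near),(far+near)/2)
d=far-near;print("bar dir",np.degrees(np.arctan2(d[1],d[0])))
hub=f(647,104,.145);rim=f(343,421,.082)
L=f(218,421,.082);Rr=f(469,421,.082);print("hub",hub,"rim",rim,"diam",np.linalg.norm(L-Rr),np.linalg.norm(hub[:2]-rim[:2]))
g=(far+near)/2
for p in (g,rim): v=p-hub;print(np.degrees(np.arctan2(v[1],v[0])),np.linalg.norm(v[:2]))
# guide block center
b=f(140,125,.145);print(b)
```

```text
[ 0.54475033 -0.04979268  0.262     ] [ 0.52964838 -0.011902    0.262     ] [ 0.52823742 -0.00982134  0.238     ] 0.040789376117110455 [ 0.53719936 -0.03084734  0.262     ]
bar dir -68.2694447989685
hub [0.65812549 0.01977685 0.145     ] rim [ 0.63221026 -0.10715373  0.082     ] diam 0.07982194873939945 0.12954911096836957
-157.28399660198977 0.13109515102635863
-101.5394007695015 0.12954911096836957
[ 0.53652785 -0.02766359  0.145     ]
```

Run:
```python
from h import *
plan([.537,-.0304,.241],.398)
```

```text
shift [ 0.     -0.0124  0.2801] turn [ 0.0002 -0.     -0.0217]
```

Call:
{"name": "servo_tool", "arguments": {
  "targets": "1 0 -0.0124 0 0 0 -0.0215; 1 0 -0.0124 0.08 0 0 -0.0215; 1 0 -0.0124 0.16 0 0 -0.0215; 1 0 -0.0124 0.22 0 0 -0.0215; 1 0 -0.0124 0.26 0 0 -0.0215; 1 0 -0.0124 0.28 0 0 -0.0215; 1 0 -0.0124 0.28 0 0 -0.0215; 1 0 -0.0124 0.28 0 0 -0.0215"
}}

```text
time: 2.85
tool_pos: [0.5375, -0.0297, 0.2415]
ee_rot: [3.141, -0.001, 0.398]
wrist_force: [0.5, 0.1, 0.3]
width: 0.094
```

Run:
```python
from h import *
plan([.537,-.0304,.241],.398)
s=vision.snapshot("wrist"); cv2.imwrite("pics/c_wrist.png",s["image"][:,:,::-1])
a=vision.snapshot("scene")["image"][190:300,230:370,::-1];cv2.imwrite("pics/c_scene.png",cv2.resize(a,None,fx=4,fy=4))
```

```text
shift [-0.0031  0.0017  0.0019] turn [ 0.0002 -0.0003  0.0001]
```

View pics/c_wrist.png

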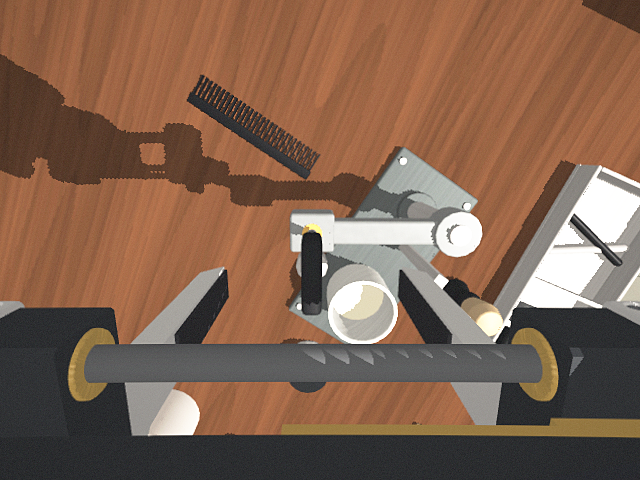

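View pics/c_scene.png

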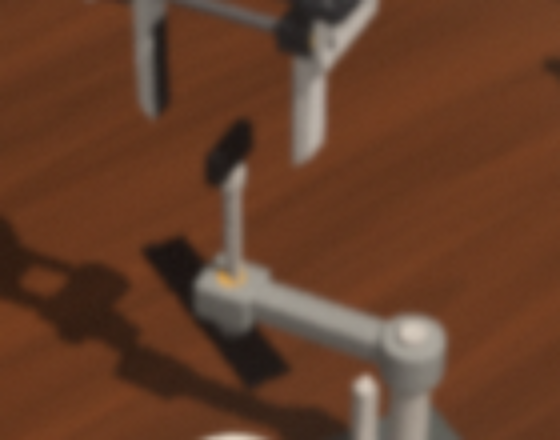

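Run:
```python
from h import *
o=get_obs();T=toolT(o);a=vision.snapshot("scene")
s=vision.snapshot("wrist")
for v in ([0,0,0],[.047,0,0],[-.047,0,0],[0,0,-.009]):
    P=(T@np.array(v+[1]))[:3]; print(v,fwd(a,P),fwd(s,P,wristT(o)))
g=[.537,-.0304,.25]
print(fwd(a,g),fwd(s,g,wristT(o)), (np.array(fwd(a,T[:3,3]))-[230,190])*4)
```

```text
[0, 0, 0] [287.19155268 230.33008298] [312.51943452 268.97639507]
[0.047, 0, 0] [304.04984752 235.83102   ] [388.01386879 269.0499608 ]
[-0.047, 0, 0] [270.71697637 224.95721003] [236.99256465 268.95146324]
[0, 0, -0.009] [287.13154597 227.53902866] [312.51885811 273.8509696 ]
[286.59488324 227.85233433] [310.41313939 274.00881265] [228.76621073 161.32033192]
```

Call:
{"name": "servo_tool", "arguments": {
  "targets": "0.3 -0.002 0 0 0 0 0; 0.2 -0.002 0 0 0 0 0; 0.1 -0.002 0 0 0 0 0; 0 -0.002 0 0 0 0 0; 0 -0.002 0 0 0 0 0; 0 -0.002 0 0 0 0 0; 0 -0.002 0 0 0 0 0; 0 -0.002 0 0 0 0 0; 0 -0.002 0 0 0 0 0; 0 -0.002 0 0 0 0 0"
}}

```text
time: 3.88
tool_pos: [0.537, -0.0293, 0.2407]
ee_rot: [3.141, 0.0, 0.399]
wrist_force: [-0.1, -0.3, 0.2]
width: 0.031
```

Run:
```python
from h import *
o=get_obs();print(o)
s=vision.snapshot("wrist"); cv2.imwrite("pics/d_wrist.png",s["image"][:,:,::-1])
a=vision.snapshot("scene")["image"][190:300,230:370,::-1];cv2.imwrite("pics/d_scene.png",cv2.resize(a,None,fx=4,fy=4))
```

```text
{'time': 3.8833, 'joint_positions': array([-1.59905645e-01,  5.62310478e-02,  1.28591352e+00, -1.04472625e-04,
        1.79941501e+00, -5.59151852e-01]), 'qvel': array([-0.0008811 , -0.00078009,  0.00063693, -0.00173538,  0.00088243,
        0.0006186 ]), 'joint_torque': array([ 1.88710845e-03, -3.27416253e+01, -3.03263140e+01,  5.28542663e-02,
        5.35746629e-02,  1.34978886e-04]), 'tool_pos': array([ 0.53704605, -0.02932349,  0.24066322]), 'ee_rot': array([3.14148885e+00, 2.59380894e-05, 3.99222527e-01]), 'wrist_force': array([-0.05163897, -0.27444335,  0.24885868]), 'wrist_torque': array([-0.06855362, -0.10597243, -0.03385828]), 'width': 0.03104822288179439}
```

View pics/d_wrist.png

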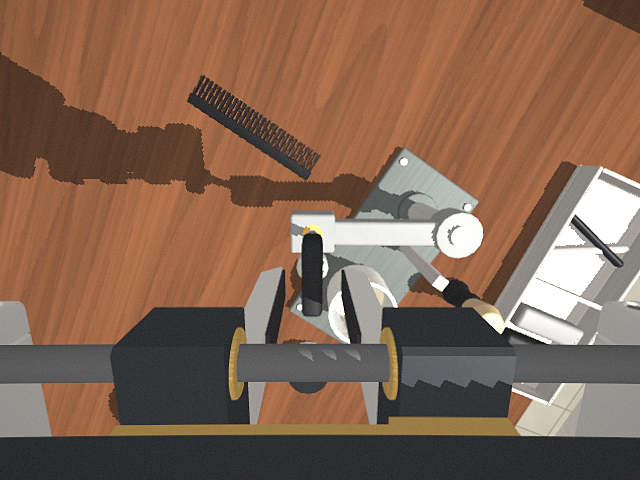

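View pics/d_scene.png

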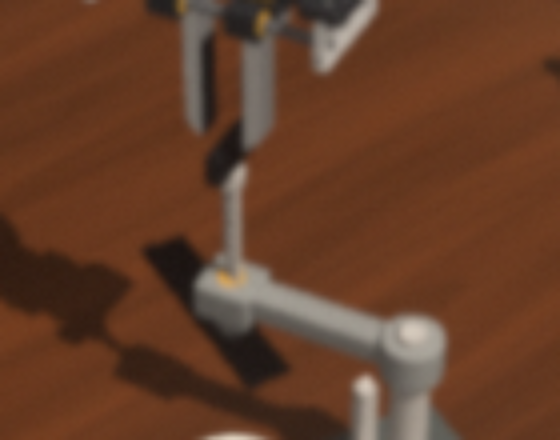

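Call:
{"name": "servo_tool", "arguments": {
  "targets": "0.33 0 0 0 0 0 0; 0.33 0 0.004 0.02 0 0 0; 0.33 0 0.004 0.05 0 0 0; 0.33 0 0.004 0.05 0 0 0; 0.33 0 0.004 0.05 0 0 0"
}}

```text
time: 4.4
tool_pos: [0.5369, -0.0302, 0.227]
ee_rot: [-3.14, 0.002, 0.399]
wrist_force: [-0.2, 0.9, 1.4]
width: 0.0308
```

Run:
```python
from h import *
o=get_obs();print(o["tool_pos"],o["wrist_force"],o["width"])
s=vision.snapshot("wrist")["image"][180:340,220:420,::-1]
a=vision.snapshot("scene")["image"][200:280,240:340,::-1]
b=vision.snapshot("side")["image"][150:230,310:410,::-1]
cv2.imwrite("pics/e.png",cv2.vconcat([cv2.hconcat([cv2.resize(a,(400,320)),cv2.resize(b,(400,320))]),cv2.copyMakeBorder(cv2.resize(s,(350,280)),0,0,0,450,0)]))
```

```text
[ 0.5368758  -0.03017901  0.22695457] [-0.18277454  0.90094071  1.44493362] 0.030810693577203334
```

View pics/e.png

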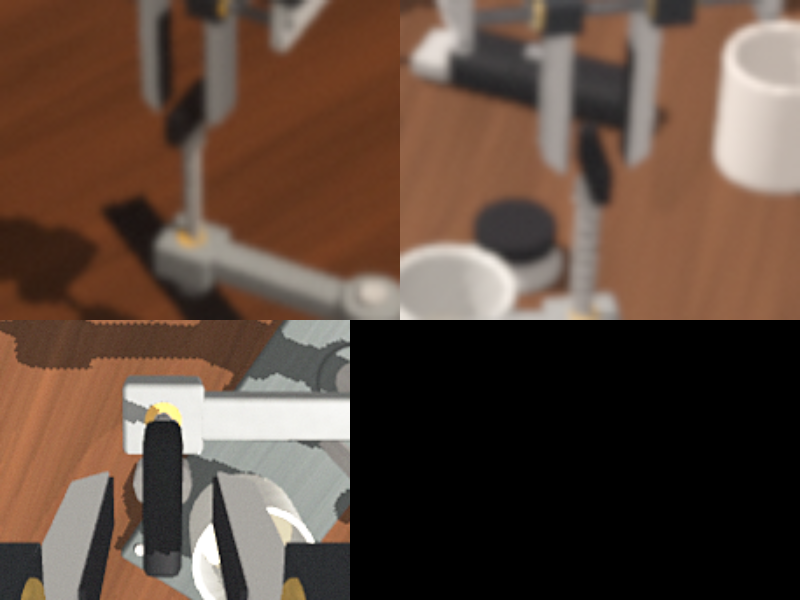

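Call:
{"name": "servo_tool", "arguments": {
  "targets": "0.33 0 0 0.028 0 0 0; 0.33 0 0 0.028 0 0 0; 0 0 0 0.028 0 0 0; 0 0 0 0.028 0 0 0; 0 0 0 0.028 0 0 0; 0 0 0 0.028 0 0 0; 0 0 0 0.028 0 0 0; 0 0 0 0.028 0 0 0; 0 0 0 0.028 0 0 0; 0 0 0 0.028 0 0 0"
}}

```text
time: 5.38
tool_pos: [0.537, -0.0305, 0.2213]
ee_rot: [3.141, 0.001, 0.399]
wrist_force: [-3.0, -0.8, 2.3]
width: 0.0119
```

Run:
```python
from h import *
o=get_obs();print(o["tool_pos"],o["wrist_force"],o["wrist_torque"],o["width"])
s=vision.snapshot("wrist")["image"][180:340,220:420,::-1]
a=vision.snapshot("scene")["image"][200:280,240:340,::-1]
b=vision.snapshot("side")["image"][150:230,310:410,::-1]
cv2.imwrite("pics/f.png",cv2.vconcat([cv2.hconcat([cv2.resize(a,(400,320)),cv2.resize(b,(400,320))]),cv2.copyMakeBorder(cv2.resize(s,(350,280)),0,0,0,450,0)]))
```

```text
[ 0.53696653 -0.03046609  0.22130303] [-2.96178993 -0.82935767  2.26084324] [-0.26823706  0.55540871 -0.06630306] 0.011871187446418694
```

View pics/f.png

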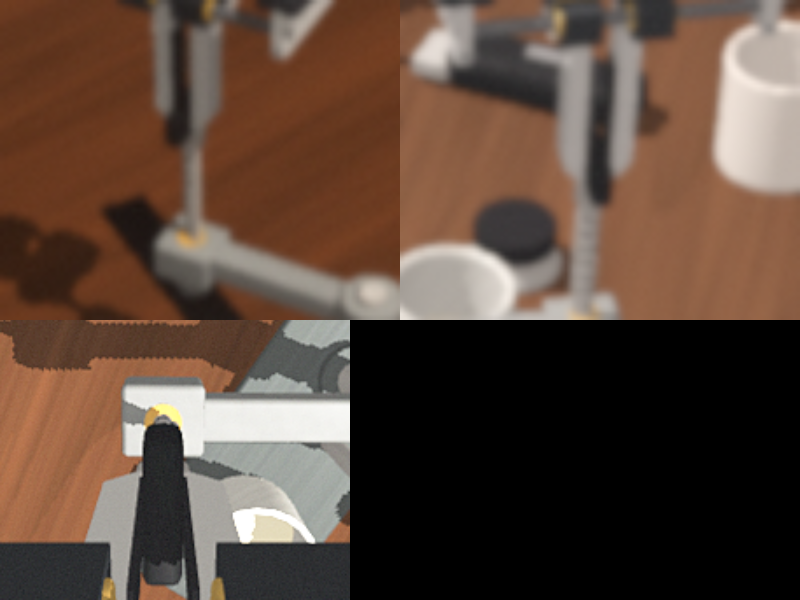

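Call:
{"name": "servo_tool", "arguments": {
  "targets": "0 0.002 0.0456 0 0 0 -0.0278; 0 0.0079 0.0909 0 0 0 -0.0556; 0 0.0178 0.1354 0 0 0 -0.0833; 0 0.0316 0.1789 0 0 0 -0.1111; 0 0.049 0.2211 0 0 0 -0.1389; 0 0.0701 0.2616 0 0 0 -0.1667; 0 0.0946 0.3001 0 0 0 -0.1944; 0 0.1224 0.3363 0 0 0 -0.2222; 0 0.1532 0.37 0 0 0 -0.25; 0 0.1869 0.4008 0 0 0 -0.2778; 0 0.1869 0.4008 0 0 0 -0.2778"
}}

```text
time: 6.45
tool_pos: [0.6219, -0.1051, 0.2208]
ee_rot: [3.138, -0.001, 1.273]
wrist_force: [0.7, -1.0, 1.8]
width: 0.0119
```

Run:
```python
from h import *
o=get_obs();print(o["tool_pos"],o["ee_rot"],o["wrist_force"],o["wrist_torque"],o["width"])
v=o["tool_pos"]-[.6575,.0203,0];print(np.degrees(np.arctan2(v[1],v[0])),np.hypot(*v[:2]))
a=vision.snapshot("scene")["image"][200:360,220:380,::-1]
b=vision.snapshot("side")["image"][150:310,250:410,::-1]
cv2.imwrite("pics/g.png",cv2.hconcat([cv2.resize(a,(400,400)),cv2.resize(b,(400,400))]))
cv2.imwrite("pics/g_wrist.png",vision.snapshot("wrist")["image"][:,:,::-1])
```

```text
[ 0.62191007 -0.10510744  0.22081   ] [ 3.13832535e+00 -6.35217775e-04  1.27325428e+00] [ 0.66150067 -0.98916035  1.7641904 ] [-0.1455538  -0.1336698   0.03899248] 0.011909580609454911
-105.84364364948796 0.13035976856751352
```

View pics/g.png

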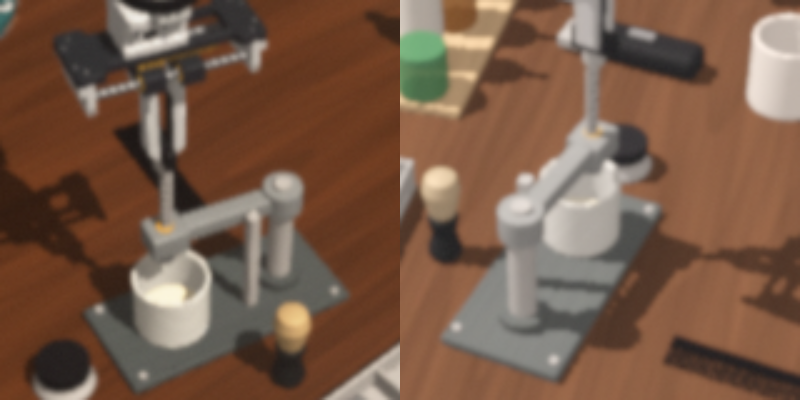

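View pics/g_wrist.png

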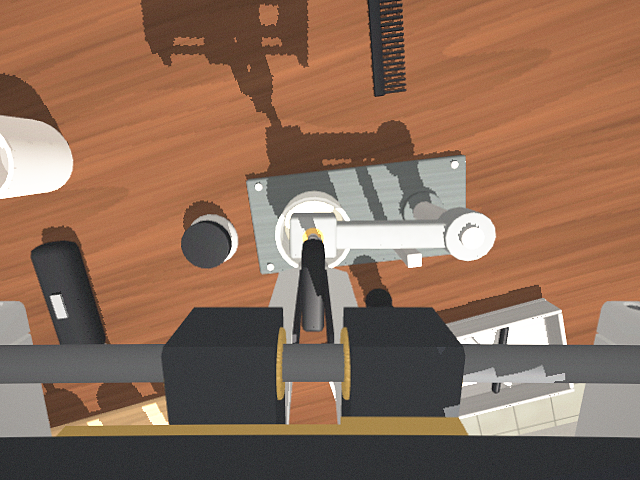

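Call:
{"name": "servo_tool", "arguments": {
  "targets": "0 0 0.0091 0 0 0 -0.0056; 0 0.0003 0.0183 0 0 0 -0.0111; 0 0.0007 0.0274 0 0 0 -0.0167; 0 0.0007 0.0274 0 0 0 -0.0167; 0 0.0007 0.0274 0 0 0 -0.0167"
}}

```text
time: 7.02
tool_pos: [0.6262, -0.1062, 0.2213]
ee_rot: [3.141, -0.0, 1.324]
wrist_force: [-1.0, -0.2, 0.4]
width: 0.0119
```

Call:
{"name": "servo_tool", "arguments": {
  "targets": "0 0 0.0045 0 0 0 -0.0028; 0 0 0.0091 0 0 0 -0.0056; 0 0 0.0091 0 0 0 -0.0056; 0 0 0.0091 0 0 0 -0.0056"
}}

```text
time: 7.35
tool_pos: [0.6284, -0.1067, 0.2213]
ee_rot: [3.141, -0.0, 1.342]
wrist_force: [-1.1, -1.4, 1.8]
width: 0.0118
```

Call:
{"name": "servo_tool", "arguments": {
  "targets": "0 0 0.0045 0 0 0 -0.0028; 0 0 0.0091 0 0 0 -0.0056; 0 0 0.0091 0 0 0 -0.0056; 0 0 0.0091 0 0 0 -0.0056"
}}

```text
time: 7.68
tool_pos: [0.6307, -0.1072, 0.2213]
ee_rot: [3.141, -0.0, 1.36]
wrist_force: [-0.2, -0.2, 1.5]
width: 0.012
```

Call:
{"name": "servo_tool", "arguments": {
  "targets": "0 0 0.0045 0 0 0 -0.0028; 0 0 0.0045 0 0 0 -0.0028; 0 0 0.0045 0 0 0 -0.0028"
}}

```text
time: 7.93
tool_pos: [0.6317, -0.1075, 0.2213]
ee_rot: [3.141, -0.0, 1.369]
wrist_force: [0.6, -0.3, 1.5]
width: 0.0115
```

Call:
{"name": "servo_tool", "arguments": {
  "targets": "0 0 0.0045 0 0 0 -0.0028; 0 0 0.0045 0 0 0 -0.0028; 0 0 0.0045 0 0 0 -0.0028"
}}

```text
time: 8.18
tool_pos: [0.6328, -0.1077, 0.2213]
ee_rot: [3.141, -0.0, 1.377]
wrist_force: [-1.0, 0.9, 2.5]
width: 0.0117
```

Call:
{"name": "servo_tool", "arguments": {
  "targets": "0 0 0.0045 0 0 0 -0.0028; 0 0 0.0045 0 0 0 -0.0028; 0 0 0.0045 0 0 0 -0.0028"
}}

```text
time: 8.43
tool_pos: [0.633, -0.1077, 0.221]
ee_rot: [-3.14, -0.0, 1.386]
wrist_force: [-4.4, 1.8, 2.1]
width: 0.0116
```

Run:
```python
from h import *
o=get_obs();print(o["tool_pos"],o["ee_rot"],o["wrist_force"],o["wrist_torque"],o["width"])
a=vision.snapshot("scene")["image"][210:350,220:360,::-1]
b=vision.snapshot("side")["image"][160:300,250:390,::-1]
cv2.imwrite("pics/i.png",cv2.hconcat([cv2.resize(a,(400,400)),cv2.resize(b,(400,400))]))
cv2.imwrite("pics/i_wrist.png",cv2.resize(vision.snapshot("wrist")["image"][150:300,230:510,::-1],None,fx=2.8,fy=2.8))
```

```text
[ 0.63297209 -0.10768818  0.22104712] [-3.13962433e+00 -1.62411690e-04  1.38599761e+00] [-4.40610365  1.83872193  2.13795643] [ 0.31173371  0.57891268 -0.08280101] 0.011610161929592517
```

View pics/i.png

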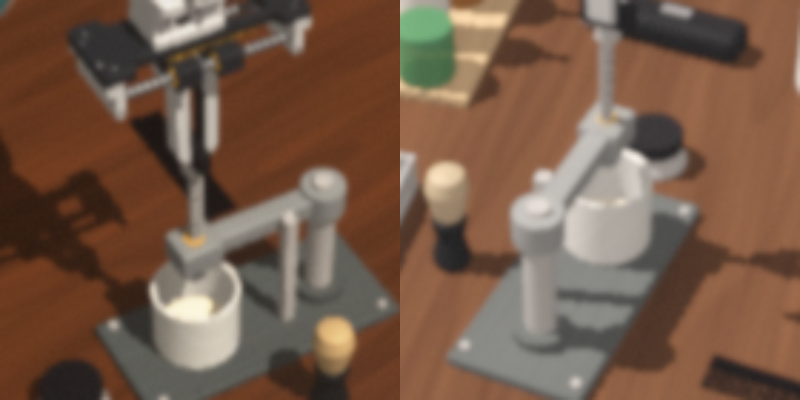

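View pics/i_wrist.png

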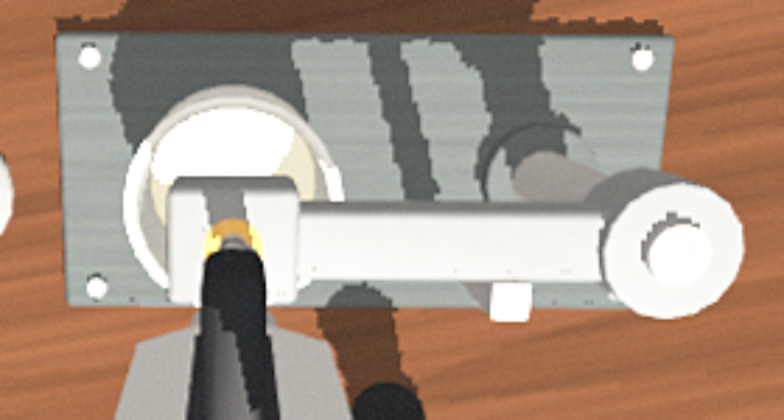

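Run:
```python
from h import *
s=vision.snapshot("wrist")
o=dict(tool_pos=np.array([0.53821866,-0.03234833,0.31046305]),ee_rot=np.array([3.14127915,9.6e-4,.331858]))
T=wristT(o)
for z in np.arange(.03,.07,.004):
    c=np.array([.6325,-.1073])
    print(round(z,3),[round(float(np.linalg.norm(plane(s,(280+x/4.2-.4,185+y/4.2-.4),z,T)[:2]-c)),4) for x,y in ((320,460),(360,455),(400,425),(417,385))])
```

```text
0.03 [0.0338, 0.035, 0.0349, 0.0341]
0.034 [0.0321, 0.0332, 0.0333, 0.0331]
0.038 [0.0304, 0.0314, 0.0318, 0.0321]
0.042 [0.0287, 0.0296, 0.0303, 0.0312]
0.046 [0.0271, 0.0278, 0.0289, 0.0304]
0.05 [0.0254, 0.026, 0.0275, 0.0297]
0.054 [0.0238, 0.0242, 0.0261, 0.029]
0.058 [0.0222, 0.0224, 0.0248, 0.0284]
0.062 [0.0206, 0.0206, 0.0235, 0.0279]
0.066 [0.0191, 0.0188, 0.0223, 0.0275]
0.07 [0.0176, 0.017, 0.0211, 0.0272]
```

Call:
{"name": "servo_tool", "arguments": {
  "targets": "0 0 0 0.01 0 0 0; 0 0 0 0.03 0 0 0; 0 0 0 0.05 0 0 0; 0 0 0 0.07 0 0 0; 0 0 0 0.09 0 0 0; 0 0 0 0.11 0 0 0; 0 0 0 0.12 0 0 0; 0 0 0 0.12 0 0 0; 0 0 0 0.12 0 0 0"
}}

```text
time: 9.38
tool_pos: [0.633, -0.1077, 0.1908]
ee_rot: [-3.14, -0.0, 1.386]
wrist_force: [-6.5, 1.2, 2.0]
width: 0.0119
```

Run:
```python
from h import *
o=get_obs();print(o["tool_pos"],o["ee_rot"],o["wrist_force"],o["wrist_torque"],o["width"])
a=vision.snapshot("scene")["image"][210:350,220:360,::-1]
b=vision.snapshot("side")["image"][160:300,250:390,::-1]
cv2.imwrite("pics/j.png",cv2.hconcat([cv2.resize(a,(400,400)),cv2.resize(b,(400,400))]))
```

```text
[ 0.63303989 -0.10770783  0.19080985] [-3.13958396e+00 -1.98412141e-04  1.38606931e+00] [-6.50251559  1.17676044  2.00999238] [ 0.35484229  0.89207615 -0.11983677] 0.011913657924189166
```

View pics/j.png

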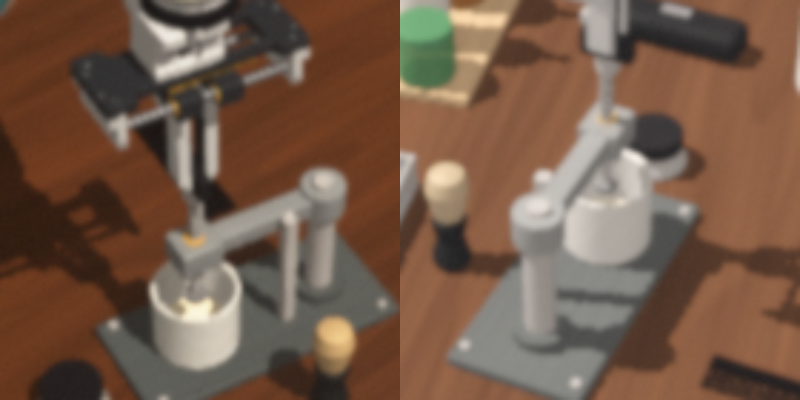

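Call:
{"name": "servo_tool", "arguments": {
  "targets": "0 0 0 0.01 0 0 0; 0 0 0 0.022 0 0 0; 0 0 0 0.034 0 0 0; 0 0 0 0.046 0 0 0; 0 0 0 0.058 0 0 0; 0 0 0 0.07 0 0 0; 0 0 0 0.08 0 0 0; 0 0 0 0.08 0 0 0; 0 0 0 0.08 0 0 0"
}}

```text
time: 10.23
tool_pos: [0.6331, -0.1077, 0.171]
ee_rot: [-3.14, -0.0, 1.386]
wrist_force: [-6.1, 1.1, 2.2]
width: 0.0115
```

Call:
{"name": "servo_tool", "arguments": {
  "targets": "0 0 0 0.004 0 0 0; 0 0 0 0.008 0 0 0; 0 0 0 0.012 0 0 0; 0 0 0 0.012 0 0 0"
}}

```text
time: 10.57
tool_pos: [0.6331, -0.1077, 0.1682]
ee_rot: [-3.14, -0.0, 1.386]
wrist_force: [-5.8, 2.5, 2.3]
width: 0.0116
```

Call:
{"name": "servo_tool", "arguments": {
  "targets": "0 0 0 0.004 0 0 0; 0 0 0 0.008 0 0 0; 0 0 0 0.012 0 0 0; 0 0 0 0.012 0 0 0"
}}

```text
time: 10.9
tool_pos: [0.6331, -0.1077, 0.1652]
ee_rot: [-3.14, -0.0, 1.386]
wrist_force: [-5.2, 2.0, 2.0]
width: 0.0116
```

Run:
```python
from h import *
for i in range(1):
    o=get_obs();print(o["tool_pos"],o["ee_rot"],o["wrist_force"],o["wrist_torque"])
a=vision.snapshot("scene")["image"][260:350,250:340,::-1]
b=vision.snapshot("side")["image"][160:300,250:390,::-1]
cv2.imwrite("pics/k.png",cv2.hconcat([cv2.resize(a,(400,400)),cv2.resize(b,(400,400))]))
```

```text
[ 0.63306829 -0.10774742  0.16520666] [-3.13998961e+00 -1.26777599e-04  1.38606134e+00] [-5.16339871  2.03289775  1.96954124] [ 0.3188021   0.89722256 -0.05757876]
```

View pics/k.png

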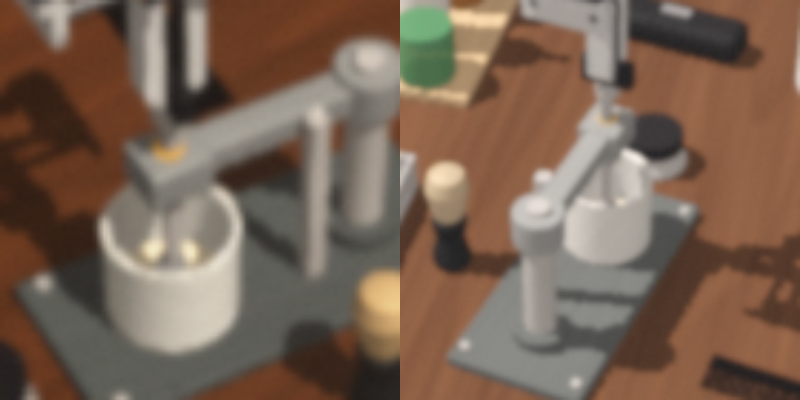

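Call:
{"name": "servo_tool", "arguments": {
  "targets": "0 0 0 0.004 0 0 0; 0 0 0 0.008 0 0 0; 0 0 0 0.008 0 0 0"
}}

```text
time: 11.25
tool_pos: [0.6331, -0.1077, 0.1632]
ee_rot: [-3.14, -0.0, 1.386]
wrist_force: [-5.9, 2.4, 2.6]
width: 0.0118
```

Call:
{"name": "servo_tool", "arguments": {
  "targets": "0 0 0 0.004 0 0 0; 0 0 0 0.006 0 0 0; 0 0 0 0.006 0 0 0"
}}

```text
time: 11.5
tool_pos: [0.6331, -0.1077, 0.1618]
ee_rot: [-3.14, -0.0, 1.386]
wrist_force: [-5.8, 1.5, 2.8]
width: 0.0119
```

Call:
{"name": "servo_tool", "arguments": {
  "targets": "0 0 0 0.004 0 0 0; 0 0 0 0.006 0 0 0; 0 0 0 0.006 0 0 0"
}}

```text
time: 11.75
tool_pos: [0.6331, -0.1077, 0.1603]
ee_rot: [-3.14, -0.0, 1.386]
wrist_force: [-4.4, 2.4, 3.1]
width: 0.0118
```

Call:
{"name": "servo_tool", "arguments": {
  "targets": "0 0 0 0.004 0 0 0; 0 0 0 0.004 0 0 0; 0 0 0 0.004 0 0 0"
}}

```text
time: 12.0
tool_pos: [0.6331, -0.1077, 0.1593]
ee_rot: [-3.14, -0.0, 1.386]
wrist_force: [-4.6, 1.9, 3.8]
width: 0.0116
```

Call:
{"name": "servo_tool", "arguments": {
  "targets": "0 0 0 0.004 0 0 0; 0 0 0 0.004 0 0 0; 0 0 0 0.004 0 0 0"
}}

```text
time: 12.25
tool_pos: [0.6331, -0.1077, 0.1583]
ee_rot: [-3.14, -0.0, 1.386]
wrist_force: [-5.1, 1.8, 3.0]
width: 0.0119
```

Call:
{"name": "servo_tool", "arguments": {
  "targets": "0 0 0 0.004 0 0 0; 0 0 0 0.004 0 0 0; 0 0 0 0.004 0 0 0"
}}

```text
time: 12.5
tool_pos: [0.6331, -0.1077, 0.1573]
ee_rot: [-3.14, -0.0, 1.386]
wrist_force: [-5.2, 2.0, 4.0]
width: 0.0118
```

Call:
{"name": "servo_tool", "arguments": {
  "targets": "0 0 0 0.004 0 0 0; 0 0 0 0.004 0 0 0; 0 0 0 0.004 0 0 0"
}}

```text
time: 12.75
tool_pos: [0.6331, -0.1077, 0.1563]
ee_rot: [-3.14, -0.0, 1.386]
wrist_force: [-5.6, 1.3, 3.6]
width: 0.0116
```

Run:
```python
from h import *
f=[]
for i in range(4):
    a=vision.snapshot("scene")["image"]; f.append(get_obs()["wrist_force"])
print(np.array(f).round(2),np.mean(f,0))
b=vision.snapshot("side")["image"][160:260,300:400,::-1]
cv2.imwrite("pics/l.png",cv2.hconcat([cv2.resize(a[230:330,240:340,::-1],(400,400)),cv2.resize(b,(400,400))]))
cv2.imwrite("pics/l_wrist.png",cv2.resize(vision.snapshot("wrist")["image"][150:340,200:510,::-1],None,fx=2.5,fy=2.5))
```

```text
[[-6.    1.7   3.04]
 [-5.81  1.83  2.94]
 [-6.25  1.66  2.94]
 [-5.36  1.92  2.87]] [-5.8546474   1.77901801  2.94752794]
```

View pics/l.png

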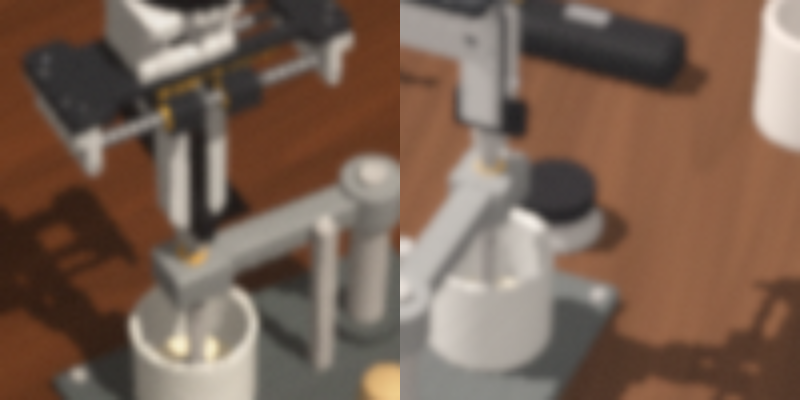

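View pics/l_wrist.png

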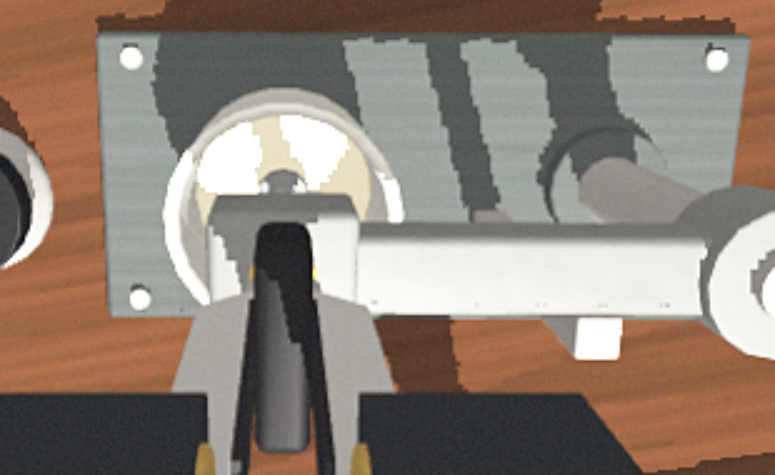

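Call:
{"name": "servo_tool", "arguments": {
  "targets": "0 0 0 0.004 0 0 0; 0 0 0 0.004 0 0 0; 0 0 0 0.004 0 0 0; 0 0 0 0.004 0 0 0"
}}

```text
time: 13.38
tool_pos: [0.6331, -0.1078, 0.1553]
ee_rot: [-3.14, -0.0, 1.386]
wrist_force: [-5.4, 1.9, 3.2]
width: 0.0117
```

Call:
{"name": "servo_tool", "arguments": {
  "targets": "0 0 0 0.004 0 0 0; 0 0 0 0.004 0 0 0; 0 0 0 0.004 0 0 0; 0 0 0 0.004 0 0 0"
}}

```text
time: 13.72
tool_pos: [0.6331, -0.1077, 0.1543]
ee_rot: [-3.14, -0.0, 1.386]
wrist_force: [-4.3, 2.2, 3.0]
width: 0.0116
```

Call:
{"name": "servo_tool", "arguments": {
  "targets": "0 0 0 0.004 0 0 0; 0 0 0 0.004 0 0 0; 0 0 0 0.004 0 0 0; 0 0 0 0.004 0 0 0"
}}

```text
time: 14.05
tool_pos: [0.6331, -0.1078, 0.1533]
ee_rot: [-3.14, -0.0, 1.386]
wrist_force: [-5.9, 1.7, 1.9]
width: 0.0117
```

Call:
{"name": "servo_tool", "arguments": {
  "targets": "0 0 0 0.004 0 0 0; 0 0 0 0.004 0 0 0; 0 0 0 0.004 0 0 0; 0 0 0 0.004 0 0 0"
}}

```text
time: 14.38
tool_pos: [0.6331, -0.1077, 0.1523]
ee_rot: [-3.14, -0.0, 1.386]
wrist_force: [-6.2, 0.9, 2.9]
width: 0.0119
```

Call:
{"name": "servo_tool", "arguments": {
  "targets": "0 0 0 0.004 0 0 0; 0 0 0 0.004 0 0 0; 0 0 0 0.004 0 0 0; 0 0 0 0.004 0 0 0"
}}

```text
time: 14.72
tool_pos: [0.6331, -0.1077, 0.1516]
ee_rot: [-3.14, -0.0, 1.386]
wrist_force: [-5.2, 1.5, 3.9]
width: 0.0114
```

```bash
cat > f.py <<'E'
from h import *
f=[];t=[]
for i in range(4):
    vision.snapshot("side"); o=get_obs();f.append(o["wrist_force"]);t.append(o["wrist_torque"])
print(o["time"],o["tool_pos"],np.mean(f,0).round(2),np.array(f)[:,2].round(2),np.mean(t,0).round(3))
E
python3 f.py
```

```text
14.9167 [ 0.63311087 -0.10771902  0.15161008] [-6.18  1.86  3.16] [3.62 2.72 3.5  2.81] [ 0.396  0.986 -0.085]
```

Call:
{"name": "servo_tool", "arguments": {
  "targets": "0 0 0 0.004 0 0 0; 0 0 0 0.004 0 0 0; 0 0 0 0.004 0 0 0; 0 0 0 0.004 0 0 0"
}}

```text
time: 15.25
tool_pos: [0.6331, -0.1077, 0.151]
ee_rot: [-3.141, -0.0, 1.386]
wrist_force: [-6.0, 2.0, 4.2]
width: 0.0116
```

```bash
python3 f.py
```

```text
15.45 [ 0.63312057 -0.10774626  0.15106375] [-6.12  1.8   4.84] [5.47 4.96 4.89 4.05] [ 0.413  1.026 -0.085]
```

Call:
{"name": "servo_tool", "arguments": {
  "targets": "0 0 0 0.004 0 0 0; 0 0 0 0.004 0 0 0; 0 0 0 0.004 0 0 0; 0 0 0 0.004 0 0 0"
}}

```text
time: 15.78
tool_pos: [0.6331, -0.1078, 0.1505]
ee_rot: [-3.141, -0.0, 1.386]
wrist_force: [-6.7, 1.7, 6.1]
width: 0.0116
```

```bash
python3 f.py
```

```text
15.9833 [ 0.63312589 -0.10778307  0.15045636] [-6.58  1.94  6.2 ] [6.69 6.25 5.86 6.  ] [ 0.426  1.179 -0.08 ]
```

Call:
{"name": "servo_tool", "arguments": {
  "targets": "0 0 0 0 0 0 0.02; 0 0 0 0 0 0 0.045; 0 0 0 0 0 0 0.07; 0 0 0 0 0 0 0.095; 0 0 0 0 0 0 0.12; 0 0 0 0 0 0 0.12"
}}

```text
time: 16.48
tool_pos: [0.633, -0.1081, 0.1505]
ee_rot: [-3.141, 0.001, 1.006]
wrist_force: [-7.1, 1.1, 6.4]
width: 0.0118
```

```bash
python3 f.py
```

```text
16.6833 [ 0.63303707 -0.10804931  0.15049826] [-7.34  1.63  6.06] [5.91 5.99 6.47 5.87] [ 0.322  1.199 -0.019]
```

Call:
{"name": "servo_tool", "arguments": {
  "targets": "0 0 0 0 0 0 0.025; 0 0 0 0 0 0 0.05; 0 0 0 0 0 0 0.075; 0 0 0 0 0 0 0.1; 0 0 0 0 0 0 0.125; 0 0 0 0 0 0 0.15; 0 0 0 0 0 0 0.15"
}}

```text
time: 17.27
tool_pos: [0.6325, -0.1082, 0.1505]
ee_rot: [-3.141, 0.002, 0.535]
wrist_force: [-8.4, 1.6, 6.8]
width: 0.012
```

```bash
python3 f.py
python3 - <<'E'
from h import *
print(get_obs()["ee_rot"],get_obs()["width"])
b=vision.snapshot("side")["image"][160:260,300:400,::-1];a=vision.snapshot("scene")["image"]
cv2.imwrite("pics/m.png",cv2.hconcat([cv2.resize(a[230:330,240:340,::-1],(400,400)),cv2.resize(b,(400,400))]))
cv2.imwrite("pics/m_wrist.png",cv2.resize(vision.snapshot("wrist")["image"][150:340,200:510,::-1],None,fx=2.5,fy=2.5))
E
```

```text
17.4667 [ 0.63245045 -0.10815331  0.15049328] [-8.66  1.37  6.33] [6.18 6.71 5.37 7.05] [0.251 1.42  0.035]
[-3.14092958e+00  1.99682585e-03  5.37741109e-01] 0.011906845955077188
```

View pics/m.png

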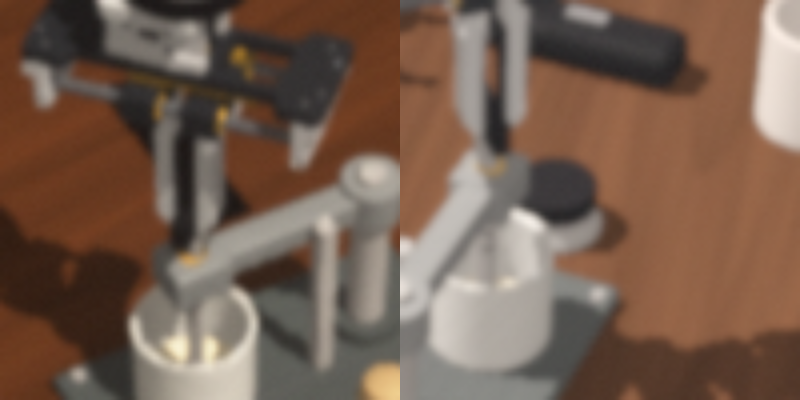

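View pics/m_wrist.png

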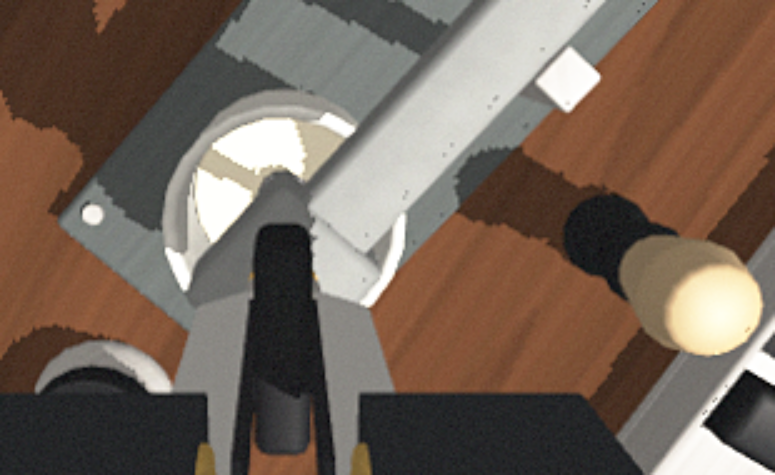

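Call:
{"name": "servo_tool", "arguments": {
  "targets": "0 0 0 0 0 0 0.025; 0 0 0 0 0 0 0.05; 0 0 0 0 0 0 0.075; 0 0 0 0 0 0 0.1; 0 0 0 0 0 0 0.12; 0 0 0 0 0 0 0.135; 0 0 0 0 0 0 0.135"
}}

```text
time: 18.2
tool_pos: [0.6321, -0.1081, 0.1505]
ee_rot: [3.141, 0.003, 0.112]
wrist_force: [-9.7, 1.8, 7.0]
width: 0.0117
```

```bash
python3 f.py
```

```text
18.4 [ 0.63205833 -0.10815723  0.15045143] [-9.23  1.62  6.71] [6.98 6.38 6.67 6.8 ] [0.216 1.597 0.048]
```

Call:
{"name": "servo_tool", "arguments": {
  "targets": "0 0 0 0 0 0 0.01; 0 0 0 0 0 0 0.02; 0 0 0 0 0 0 0.02; 0 0 0 0 0 0 0.02"
}}

```text
time: 18.73
tool_pos: [0.632, -0.1082, 0.1505]
ee_rot: [3.141, 0.003, 0.052]
wrist_force: [-8.3, 1.4, 6.1]
width: 0.0115
```

```bash
python3 f.py; python3 -c "
from h import *
o=get_obs();print(o['ee_rot'],o['joint_torque'],o['joint_positions'])"
```

```text
18.9333 [ 0.63202438 -0.10818629  0.15046864] [-9.66  0.77  6.72] [6.68 6.36 7.78 6.05] [0.184 1.703 0.448]
[3.14107494e+00 3.08027220e-03 5.18617925e-02] [ -0.09469575 -38.17305923 -30.41000605   0.48234668  -3.12740363
   0.43341938] [-2.57075517e-01  3.00715481e-01  1.18043223e+00 -1.43588018e-03
  1.66322188e+00 -3.09068645e-01]
```

Call:
{"name": "servo_tool", "arguments": {
  "targets": "0.35 0 0 0 0 0 0; 0.35 0 0 0 0 0 0; 0.35 0 0 0 0 0 0; 0.35 0 0 0 0 0 0; 0.35 0 0 0 0 0 0; 0.35 0 0 0 0 0 0"
}}

```text
time: 19.43
tool_pos: [0.6341, -0.1081, 0.1489]
ee_rot: [3.141, -0.0, 0.051]
wrist_force: [0.3, -0.1, -1.3]
width: 0.0327
```

```bash
python3 f.py
python3 - <<'E'
from h import *
print(get_obs()["ee_rot"],get_obs()["width"])
b=vision.snapshot("side")["image"][160:260,300:400,::-1];a=vision.snapshot("scene")["image"]
cv2.imwrite("pics/n.png",cv2.hconcat([cv2.resize(a[230:330,240:340,::-1],(400,400)),cv2.resize(b,(400,400))]))
cv2.imwrite("pics/n_wrist.png",cv2.resize(vision.snapshot("wrist")["image"][150:340,200:510,::-1],None,fx=2.5,fy=2.5))
E
```

```text
19.6333 [ 0.63384759 -0.10802896  0.14905461] [ 0.2  -0.3   0.14] [-0.28 -0.    0.81  0.05] [-0.038 -0.091 -0.019]
[ 3.14148172e+00 -9.16898906e-05  5.08419233e-02] 0.03299913907590517
```

View pics/n.png

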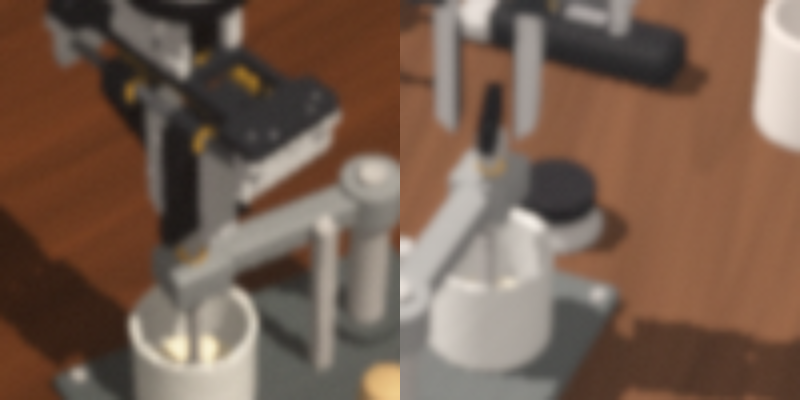

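View pics/n_wrist.png

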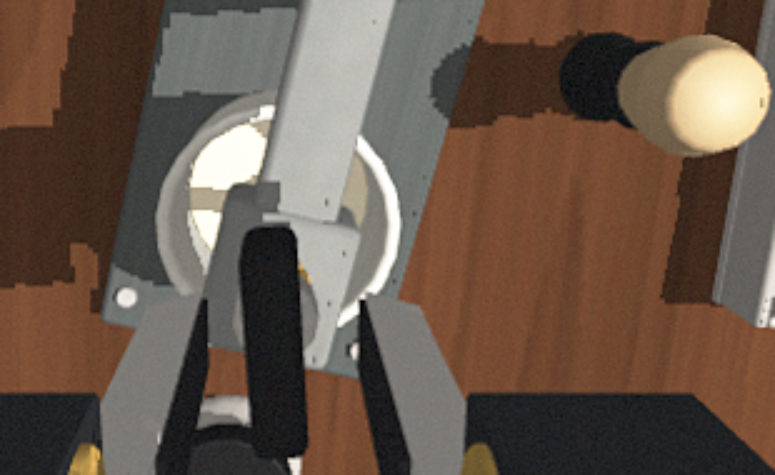

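Call:
{"name": "servo_tool", "arguments": {
  "targets": "0.4 0 0 -0.02 0 0 0; 0.4 0 0 -0.08 0 0 0; 0.4 0 0 -0.18 0 0 0; 0.4 0 0 -0.3 0 0 0; 0.4 0 0 -0.44 0 0 0; 0.4 0 0 -0.56 0 0 0; 0.4 0 0 -0.56 0 0 0; 0.4 0 0 -0.56 0 0 0"
}}

```text
time: 20.45
tool_pos: [0.6347, -0.1082, 0.2928]
ee_rot: [3.139, -0.006, 0.051]
wrist_force: [-0.4, -0.9, 0.5]
width: 0.0377
```

Run:
```python
from h import *
print(get_obs()["tool_pos"],get_obs()["width"],get_obs()["wrist_force"])
a=vision.snapshot("scene")["image"];b=vision.snapshot("side")["image"]
cv2.imwrite("pics/o.png",cv2.hconcat([cv2.resize(a[210:350,220:360,::-1],(400,400)),cv2.resize(b[160:300,250:390,::-1],(400,400))]))
cv2.imwrite("pics/o_scene.png",a[:,:,::-1])
cv2.imwrite("pics/o_wrist.png",vision.snapshot("wrist")["image"][:,:,::-1])
```

```text
[ 0.6347271  -0.10823826  0.29280787] 0.037673416346094654 [-0.40498886 -0.91649865  0.46383882]
```

View pics/o.png

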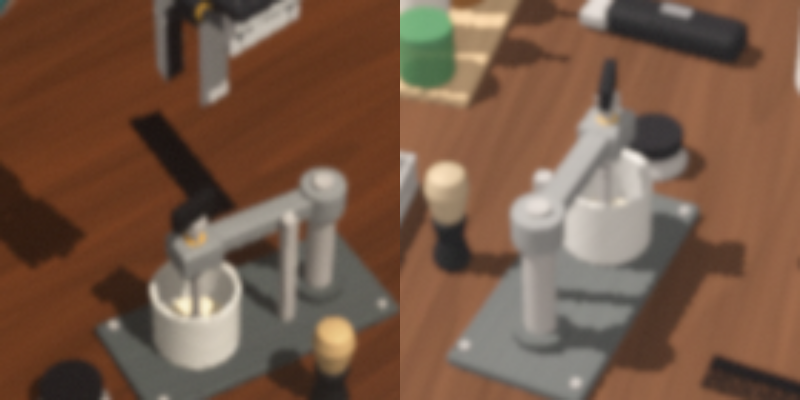

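View pics/o_wrist.png

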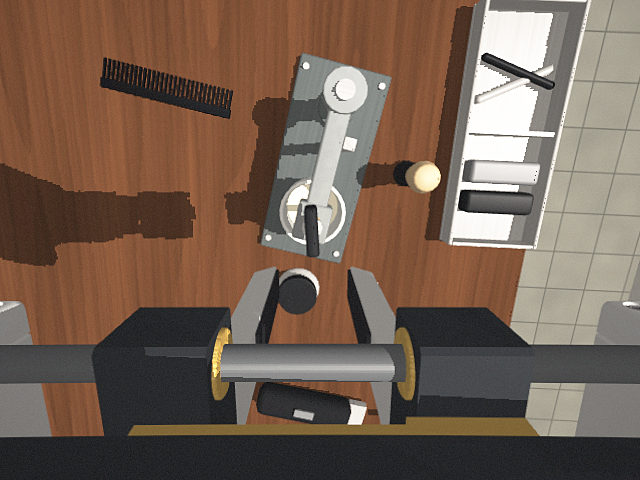

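View pics/o_scene.png

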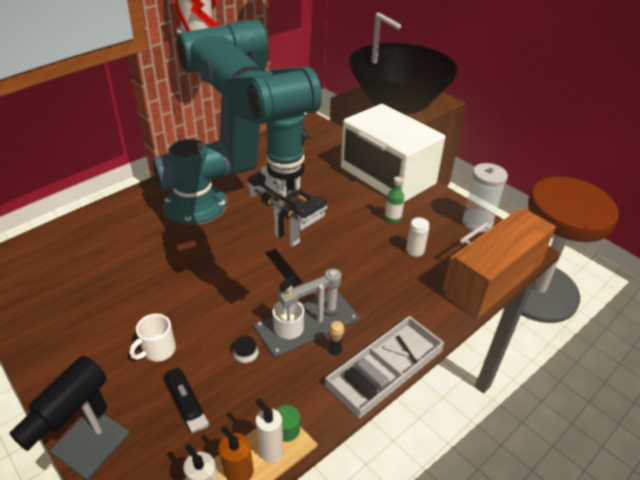

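Run:
```python
from h import *
a=vision.snapshot("scene");b=vision.snapshot("side")
print(tri(ray(a,(287.2,283.9)),ray(b,(322.5,190.5))))
for nm,s,p0,sl in (("scene",a,"i.png",(slice(210,350),slice(220,360))),):
    pass
old=cv2.imread("pics/i.png");new=cv2.hconcat([cv2.resize(a["image"][210:350,220:360,::-1],(400,400)),cv2.resize(b["image"][160:300,250:390,::-1],(400,400))])
def arm(im): # shift of arm patches
    return im
for n,(x0,x1,y0,y1) in {"armS":(190,300,185,265),"armSide":(530,605,120,205),"hubS":(295,350,165,225)}.items():
    t=old[y0:y1,x0:x1]; r=cv2.matchTemplate(new[y0-10:y1+10,x0-10:x1+10],t,cv2.TM_CCOEFF_NORMED)
    _,m,_,l=cv2.minMaxLoc(r); print(n,m,np.array(l)-10)
```

```text
(array([ 0.63246504, -0.1082557 ,  0.1771213 ]), [np.float64(0.00022714283559911876), np.float64(0.000227142835599334)])
armS 0.8981353640556335 [0 0]
armSide 0.9987713098526001 [0 0]
hubS 0.9996532797813416 [0 0]
```

```bash
python3 -c "
from h import *
print(robot.close_job())"
```

```text
the job is handed in; nothing more can be done
None
```

The depth gauge is locked with its foot resting on the soap, and I handed the job in at about 20.8 s of the 40 s.

- **Swing:** I gripped the T-handle across its 12 mm bar and swung the arm in, turning the grasp with it. It reached its stop with the rod at about (0.633, -0.108). The side force then rose to about 5 N while the tool stopped advancing.
- **Push:** I pushed the probe down about 70 mm. The upward force held at roughly 3 N until contact, then rose to about 6.2 N, so the foot was pressing about 3.3 N, or 1.6 mm of its spring. During the turn it read up to about 6.7 N (peak sample 7.8 N, roughly 5 N at the foot).
- **Lock:** I turned the handle clockwise about 1.3 rad, and the torque jumped to 0.45 N m at the stop. Then I opened the gripper and lifted the tool clear.

**Last checks:**
- The handle stayed down, triangulated at z ≈ 0.177 m against about 0.179 m expected, which is within the camera accuracy.
- The arm and hub showed no shift from the pictures taken at the stop.
- The bar lies nearly along the arm, and I saw no change in the things around the gauge.

**Not confirmed or out of line:**
- The foot force after release could not be measured; it is inferred from the reading before I let go.
- The cameras showed the fingertips about 20 mm higher than the stated tool point, so I gripped lower than first planned. The finger opening read 11.9 mm, matching the bar.
- The side force against the stop reached about 9.7 N during the turn and disappeared on release.

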